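Clear a tested adapter into the rotary bin

TASK

The power adapter waiting on the infeed plate has passed its test. Turn the rotary bin until its empty compartment is under the mouth of the chute, then slide the adapter along the track, beneath the probe arm, and off down the chute, so that it comes to lie in the empty compartment. Keep the adapter down on the track (do not lift it), do not bump the probe arm, and leave the other adapters in their own compartments and everything else on the bench where it is.

Things in the scene. Friction and masses are not known exactly. Their poses are not given: they have to be found in the camera images.
- track: Fixed slide track on four legs: white plastic bed, top 145 mm above the bench. Origin on the bench below the bed's lower end; z up, -y is the direction of travel, -x is the robot's side. Made up of, along y: infeed plate 350 to 170 mm, lead-in 195 to 122, guided bed 122 to 0, chute 0 to -130. The robot pushes from the +y end.
- infeed (a point): Middle of the infeed plate's top (track frame 0, 260, 145 mm); axes as the track's. Plate 150 mm wide (x) and 180 mm long (y), open at its +y end, with kerbs 12 mm high along x = +-73 mm.
- lead_in (a point): Middle of the start of the guided bed (track frame 0, 122, 145 mm); axes as the track's. Two steel rails 12 mm high, 57 mm apart, run from here to the bed's end; up-track of here two 12 mm high blades flare out gently to about 100 mm apart at y = 195 mm, so that they steer in an adapter pushed against them.
- track_edge (a point): Middle of the bed's lower end (track frame 0, 0, 145 mm), where the chute begins; axes as the track's. Smooth steel chute, 56 mm wide, sloping down 30 degrees, cheeks 22 mm high. An adapter tips onto it and slides down by itself once its middle is past this edge.
- chute_mouth (a point): Middle of the chute floor's lower end, 70 mm above the bench (track frame 0, -130, 70 mm). The rotary bin's rim passes below it.
- drop (a point): Point where adapters come down: on the bin's floor about 40 mm beyond the chute mouth (track frame 0, -170, 20 mm).
- probe_arm: Fixed overhanging probe arm; origin and axes as the track's. Black probe block x = 2 to 42 mm, y = 55 to 85, z = 195 to 219, its spring probes reaching down to z = 185 (8 mm above an adapter on the bed); arm y = 57 to 83, back to a post at x = 72 to 98; top z = 221, knob on the post 235. The robot's side of the bed (x below 2) is open beside it: a narrow pusher can pass there.
- probe_tip (a point): Robot-side lower corner of the overhang: track frame (2, 70, 185) mm.
- bin_axis (a point): Centre of the grey rotary bin on its floor, 18 mm above the bench; axes turn with the bin. Bin 350 mm across, rim 37 mm high over the floor, hub 22 mm in radius and 41 mm high. Four dividers, 35 mm high and 4 mm thick, run from hub to rim along this point's +x, +y, -x and -y axes; the quarter between +x and +y is the empty compartment.
- bay (a point): Middle of the empty compartment, 110 mm from the bin's axis, on its floor. It should come to the drop point.
- bin (a joint): Turn of the bin from its start, rad, counter-clockwise from above. It turns endlessly either way on its upright axis with light friction (0.09 N m) and stays where it is left. A divider can be pushed from either side: near the rim there is 60 mm of room between it and the filed adapter beside it.
- adapter_center (a point): Centre of the adapter to be moved, on the infeed plate: black plastic power adapter, 105 mm (its x axis) x 50 mm (y) x 32 mm high, 0.2 to 0.4 kg, smooth. It lies roughly along the track; either end may lead.
- filed_a_center (a point): Centre of a filed adapter (105 x 50 x 32 mm, loose, lying along the radius) in the quarter between the bin's -x and +y axes.
- filed_b_center (a point): Centre of the filed adapter in the quarter between the bin's -x and -y axes.
- filed_c_center (a point): Centre of the filed adapter in the quarter between the bin's +x and -y axes.
- multimeter: Bystander: dark hand multimeter, 165 x 80 x 36 mm, origin under its middle.
- screwdriver: Bystander: screwdriver, 180 mm, lying along its x axis.
- tape: Bystander: roll of dark tape, 90 mm across, 24 mm high, lying flat.
- cleaner: Bystander: white bottle, 60 mm across, 150 mm high, standing.
There are look-alikes about, which are no part of the job. What is shaped like the part that bears adapter_center but orange or yellow is not meant.

How it is judged:
By the outcome, as a careful person would: the job done as asked, in the order asked, and still so for the second after the job is handed in, with the robot touching nothing.
It also fails if it takes over 72 s, if anything falls off the work surface, if the arm or the gripper's body presses on something with over 40 N, if the wrist force passes 120 N, or if a joint passes its speed limit or range.

ROBOT

A 7-joint arm with a two-finger parallel gripper is mounted at the origin on the work surface. World frame = base frame: x ahead of the robot, y to its left, z up, the work surface at z = 0. Lengths are in m, angles in rad, forces in N, time in s.
With the tool pointing down it reaches from about 0.4 to 0.85 m from the base axis. Payload 10.4 kg.
Tool frame: the origin (TCP) lies midway between the tips of the shut fingers; the grasp point (between the pads) lies manip.grip_depth behind it (manip.grip_depth is the distance from the TCP to the grasp point, in m); z points along the fingers, x is the direction in which the jaws open and shut, and the axes are right-handed (so a half turn about z gives the same grasp; the last joint's range is limited). The gripper opens to 85 mm and grips with 20 to 120 N. Pads are 22 mm wide; open, the fingers measure 114 mm over their backs; the gripper's body (76 mm by 85 mm) begins 54 mm behind the grasp point. The pads swing forward as they close: fully open they stand 13 mm farther back than shut.
Start: joints at [1.281, 0.332, -0.065, 1.46, 0.022, 1.35, -0.088], TCP at [0.165, -0.603, 0.198] pointing down, gripper open.
Joint ranges: [-2.6, 2.6], [-0.5, 2.12], [-1.47, 1.34], [0.16, 2.42], [-1.27, 4.41], [0.06, 2.06], [-2.6, 2.6]. Speed limits (rad/s): [2.22, 2.22, 2.79, 2.79, 3.14, 3.14, 3.14].

INTERFACE

Orientations are given as a unit quaternion [x, y, z, w].
In Python, from workcell import manip gives the robot as it stands. The module is installed in compiled form; this text tells all that it offers.
- The arm moves only by the tool send_rows, never from a script. Its argument "steps" is a list of rows, each a list of 2 entries, a list of its own where there are three numbers: the shift along the tool's x, y, z in m, then the turn about the tool's z in rad. In form: [[[x, y, z], spin], ...]. A call has exactly 8 rows; each row is the pose to reach, as a shift and turn from the pose commanded when the call began, along the tool's axes at that moment; what a row does not reach only later rows make up. A row lasts 1/8 s, in which the tool goes at most 62.5 mm and 10.7 degrees, less where a joint would pass 70% of its speed; a pose out of reach is approached as far as the arm can. A call with a gripper value outside its range is refused whole. "hand" is the opening, from 0 (shut) to 1 (fully open), set as the call begins (left out, the last holds). The fingers move at their own pace and stop on an object; "force" is the grip in N (left out, the last holds). Time passes only in rows, so rows that repeat a pose let the fingers close, or fill a call up. It gives the time, the measured TCP pose, the force and the opening at its end, in the units of the state.
- manip.get_obs(): the state, without advancing time (a new reading comes with each control period).
- manip.camera(name): name is "scene" or "top" or "wrist"; returns (picture, depth): 420x560x3 uint8, red, green, blue; 420x560 float32, m along the optical axis (not along the pixel's ray), 0 where there is no reading.
- manip.camera_info(name): a dict with "intrinsics" (3x3 intrinsics, pixels), "pose" (4x4, takes a point from camera to world coordinates); the wrist camera has in their place "T_tool_cam" (4x4, takes a point from camera to tool coordinates, whose origin is the TCP and whose axes are the tool frame's). Camera axes: x right, y up, looking along -z (the intrinsics and any distortion apply to the point x, -y, -z); pixel columns grow to the right and rows downward; lengths in m; the calibration is good to about 2 mm. A picture is of the moment at which its call begins: read the wrist's pose just before it. camera_info takes no time and is no camera call.
- manip.hand_in(): hands the job in, once; it reports no verdict.
The state is a dict: "clock": time; "joint_pos": joint angles; "joint_velocities": joint speeds; "tau": joint torques, N m; "position": TCP position; "ee_rot": TCP orientation; "ft_force": force on the tool from outside, world axes, zero at the start; "torque": the same for the moment, N m; "grip_width": opening from 0.0 (shut) to 1.0 (fully open).
Only numpy, scipy, OpenCV 4.12 (cv2) and the standard library are available. Lean on these libraries where they do the work, as an engineer would, in place of code of your own. Each camera call takes 0.05 s, during which the arm holds its last target.

## Working session

There is one attempt and no reset: what is moved stays moved. The work goes in short steps, Python scripts to look and compute and a tool call to move; the robot and the scene stay as the last step left them, time stands still between calls to the robot, and variables do not carry over. Pictures are saved under pics/ and viewed, and the job is handed in when it is done.

Besides the shell and the picture viewer there is one more tool, called after "Request:" as name(argument=value, ...) on one line, values as JSON. send_rows: Moves the arm, as the interface text tells. Its arguments: {"type":"object","properties":{"steps":{"type":"array"},"hand":{"type":"number"},"force":{"type":"number"}},"required":["steps"]}

```bash
mkdir -p pics; cat > h.py <<'E'
import numpy as np, cv2
from workcell import manip
def snap(n,tag):
    im,d=manip.camera(n); cv2.imwrite(f'pics/{tag}.png',im[:,:,::-1]); np.savez(f'pics/{tag}.npz',im=im,d=d); return im,d
def pts(n,d,T=None):
    ci=manip.camera_info(n);K=np.array(ci['intrinsics']);T=np.array(ci['pose']) if T is None else T
    v,u=np.mgrid[0:d.shape[0],0:d.shape[1]]
    x=(u-K[0,2])/K[0,0]*d; y=(v-K[1,2])/K[1,1]*d
    P=np.stack([x,-y,-d,np.ones_like(d)],-1)
    return (P@T.T)[...,:3]
E
python3 - <<'E'
from h import *
for n in ['scene','top','wrist']:
    im,d=snap(n,n+'0'); print(n,{k:np.round(v,3).tolist() if not isinstance(v,str) else v for k,v in manip.camera_info(n).items()},(d>0).mean())
print(manip.get_obs(),manip.grip_depth)
E
```

```text
scene {'intrinsics': [[433.071, 0.0, 276.22], [0.0, 433.071, 210.955], [0.0, 0.0, 1.0]], 'pose': [[-0.659, -0.627, 0.415, 1.083], [0.752, -0.561, 0.347, 0.545], [0.016, 0.541, 0.841, 1.198], [0.0, 0.0, 0.0, 1.0]]} 0.9961139455782313
top {'intrinsics': [[402.98, 0.0, 280.905], [0.0, 402.98, 211.591], [0.0, 0.0, 1.0]], 'pose': [[0.021, 0.998, -0.057, 0.479], [-1.0, 0.021, 0.009, 0.1], [0.01, 0.057, 0.998, 1.147], [0.0, 0.0, 0.0, 1.0]]} 0.9958205782312926
wrist {'intrinsics': [[358.447, 0.0, 282.794], [0.0, 358.447, 209.753], [0.0, 0.0, 1.0]], 'T_tool_cam': [[1.0, 0.001, -0.0, 0.0], [0.001, -0.96, -0.281, -0.07], [-0.001, 0.281, -0.96, -0.176], [0.0, 0.0, 0.0, 1.0]]} 0.9959141156462585
{'clock': 0.15, 'joint_pos': array([ 1.28137134,  0.33271502, -0.06472379,  1.46072219,  0.02159744,
        1.34989502, -0.08850619]), 'joint_velocities': array([ 0.00021882, -0.00276876,  0.00040213, -0.00308418,  0.00169555,
       -0.00064898,  0.00107803]), 'tau': array([-8.34830244e-04, -6.25830603e+01,  4.79702081e-02, -3.91848457e+01,
        1.61871786e-02,  7.55169138e-03, -3.40097461e-05]), 'position': array([ 0.16472725, -0.60258339,  0.19741859]), 'ee_rot': array([ 7.94890161e-01, -6.06753129e-01, -4.25085279e-04, -3.03261847e-04]), 'ft_force': array([-1.35656906, -0.14072634, -0.66715516]), 'torque': array([-0.01448078, -0.05788114,  0.02161203]), 'grip_width': 1.0025150527767028} 0.0187
```

View pics/top0.png

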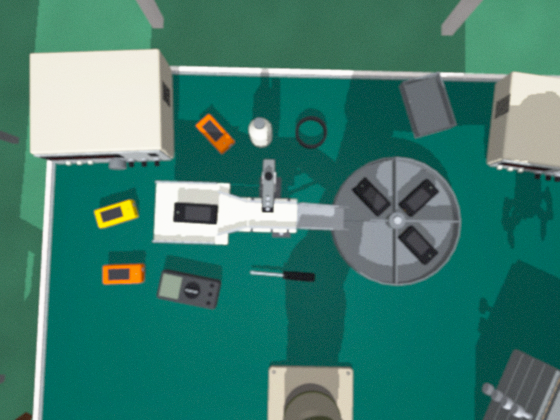

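View pics/scene0.png

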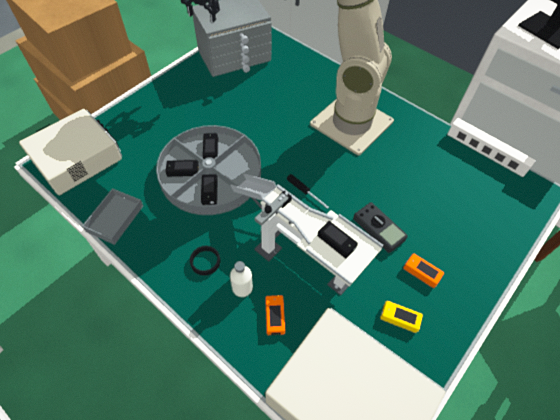

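View pics/wrist0.png

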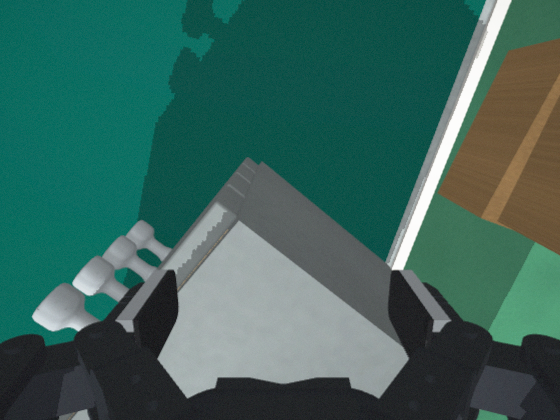

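The top view has the track running right (world -y), with the adapter at (195,212) and the bin at (397,220). The empty quarter is lower-left and the chute mouth is near (345,215). The scene view agrees. Next I'll measure positions.

```bash
python3 - <<'E'
from h import *
d=np.load('pics/top0.npz')['d'];im=np.load('pics/top0.npz')['im'];P=pts('top',d)
def q(u,v): print((u,v),np.round(P[v,u],3),im[v,u])
for uv in [(195,212),(175,212),(217,212),(160,190),(160,236),(250,215),(285,215),(310,215),(340,215),(397,220),(397,270),(350,222),(375,255),(268,190),(268,205),(265,170),(278,225)]: q(*uv)
def box(mask,name):
    c,_=cv2.findContours(mask.astype(np.uint8),0,2)
    for k in c:
        if cv2.contourArea(k)<150: continue
        m=np.zeros(mask.shape,np.uint8);cv2.drawContours(m,[k],-1,1,-1)
        p=P[(m>0)&mask]; r=cv2.minAreaRect((p[:,:2]*1000).astype(np.float32)); print(name,np.round(r[0]),np.round(r[1]),round(r[2],1),'z',np.round(np.median(p[:,2]),3),len(p))
dark=im.max(2)<70
sub=np.zeros_like(dark); sub[150:290,140:470]=1
box(dark&sub&(P[...,2]>.15)&(P[...,2]<.19),'adapter')
box(dark&sub&(P[...,2]>.035)&(P[...,2]<.06),'filed')
h=(P[...,2]>.13)&(P[...,2]<.165)&sub&(im.min(2)>130)
box(h,'bed')
# bin disc
b=(P[...,2]>.005)&(P[...,2]<.07)&sub; b[:,:330]=0; b&=(abs(im.astype(int)[...,0]-im[...,2])<30)
b=cv2.morphologyEx(b.astype(np.uint8),cv2.MORPH_OPEN,np.ones((3,3)))>0
cv2.imwrite('pics/binmask.png',b.astype(np.uint8)*255)
z=P[...,2]
rim=b&(z>.045)
p=P[rim];c=np.array([P[220,397,0],P[220,397,1]])
r=np.hypot(*(p[:,:2]-c).T); s=p[r>.155]
A=np.c_[2*s[:,:2],np.ones(len(s))];x=np.linalg.lstsq(A,(s[:,:2]**2).sum(1),rcond=None)[0];print('rim c',x[:2],np.sqrt(x[2]+x[:2]@x[:2]),len(s))
c=x[:2]
rr=P[...,:2]-c; R=np.hypot(rr[...,0],rr[...,1])
m=b&(z>.042)&(R>.06)&(R<.155)&(im.min(2)>90)
a=np.degrees(np.arctan2(rr[...,1],rr[...,0]))[m]%360
hh,e=np.histogram(a,bins=120,range=(0,360));print([(int(e[i]),int(hh[i])) for i in range(120) if hh[i]>5])
E
python3 -c "
import cv2
for n,r in (('top0',(140,300,140,480)),):
    i=cv2.imread(f'pics/{n}.png')[150:295,145:470]; cv2.imwrite('pics/crop_top.png',cv2.resize(i,None,fx=2.4,fy=2.4,interpolation=2))
"
```

```text
(195, 212) [0.528 0.298 0.177] [82 79 86]
(175, 212) [0.527 0.346 0.178] [53 54 57]
(217, 212) [0.53  0.248 0.161] [124 124 113]
(160, 190) [0.583 0.394 0.144] [251 251 248]
(160, 236) [0.469 0.391 0.14 ] [210 212 202]
(250, 215) [0.525 0.168 0.145] [252 252 249]
(285, 215) [0.527 0.081 0.146] [252 252 249]
(310, 215) [0.53  0.017 0.125] [152 159 166]
(340, 215) [ 0.534 -0.068  0.072] [141 145 153]
(397, 220) [ 0.524 -0.225  0.059] [213 219 225]
(397, 270) [ 0.386 -0.237  0.018] [123 132 135]
(350, 222) [ 0.518 -0.104  0.018] [108 115 120]
(375, 255) [ 0.427 -0.176  0.014] [151 155 164]
(268, 190) [0.581 0.123 0.217] [158 164 168]
(268, 205) [0.546 0.122 0.221] [174 179 183]
(265, 170) [0.627 0.131 0.222] [123 128 131]
(278, 225) [0.502 0.098 0.146] [214 214 206]
adapter [526. 298.] [99. 43.] 87.5 z 0.176 421
filed [ 459. -286.] [104.  50.] 44.5 z 0.049 495
filed [ 589. -287.] [ 49. 105.] 43.8 z 0.05 478
filed [ 589. -157.] [103.  50.] 44.6 z 0.05 580
bed [528. 196.] [419. 150.] 89.4 z 0.145 5865
rim c [ 0.52415343 -0.22210679] 0.17146410325058525 797
[(0, 38), (87, 31), (90, 35), (177, 25), (180, 45), (267, 21), (270, 35), (357, 32)]
```

View pics/crop_top.png

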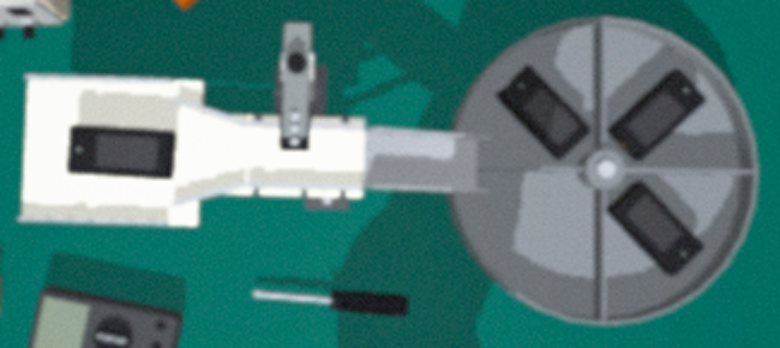

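```bash
python3 - <<'E'
from h import *
for n in ['top','scene']:
    f=np.load(f'pics/{n}0.npz');d=f['d'];im=f['im'];P=pts(n,d);x,y,z=P[...,0],P[...,1],P[...,2]
    w=(abs(z-.145)<.008)&(im.min(2)>170)&(abs(x-.527)<.09)
    L=[];H=[]
    for lo,hi,tag in [(.25,.40,'plate'),(.07,.17,'bed')]:
        rows=[]
        for yy in np.arange(lo,hi,.006):
            s=w&(abs(y-yy)<.003)
            if s.sum()>5: rows.append((yy,x[s].min(),x[s].max()))
        r=np.array(rows);print(n,tag,'min',np.polyfit(r[:,0]-r[:,0].mean(),r[:,1],1).round(4),'max',np.polyfit(r[:,0]-r[:,0].mean(),r[:,2],1).round(4),'mid',np.median((r[:,1]+r[:,2])/2).round(4))
    s=(abs(z-.145)<.006)&(im.min(2)>170)&(abs(x-.527)<.09);print('y ext',np.percentile(y[s],[0.3,99.7]))
    # probe arm/knob
    s=(z>.205)&(z<.25)&(y>.05)&(y<.2)&(x<.7)&(x>.5); print('arm',x[s].min(),x[s].max(),np.percentile(y[s],[2,98]),z[s].max())
    # adapter
    s=(abs(z-.177)<.006)&(im.max(2)<110)&(y>.22)&(y<.4)&(abs(x-.527)<.06)
    print('adapter',cv2.minAreaRect((P[s][:,:2]*1000).astype(np.float32)))
    # dividers
    c=np.array([.524,-.222])
    for k in range(4):
        a=k*np.pi/2;u=np.array([np.cos(a),np.sin(a)]);v=np.array([-u[1],u[0]])
        t=(P[...,:2]-c)@u;o=(P[...,:2]-c)@v
        s=(t>.05)&(t<.15)&(abs(o)<.012)&(z>.046)&(z<.065)
        if s.sum()>10: print(k,np.polyfit(t[s],o[s],1).round(4),s.sum(),np.median(z[s]))
E
```

```text
top plate min [0.0216 0.4587] max [-0.0017  0.6006] mid 0.5298
top bed min [0.0157 0.4878] max [-0.0102  0.5549] mid 0.5268
y ext [0.04813174 0.40356772]
arm 0.529721675737562 0.6536981571306206 [0.11046432 0.13795695] 0.23802052366315674
adapter ((526.6735229492188, 299.1110534667969), (100.5501480102539, 46.142860412597656), 87.5804672241211)
0 [ 0.0068 -0.0002] 76 0.05353069008520339
1 [ 0.0163 -0.0012] 67 0.05269846822887958
2 [0.0059 0.0001] 78 0.05233031706298574
3 [0.0072 0.0001] 61 0.05235740613439854
scene plate min [0.01 0.46] max [-0.0188  0.5973] mid 0.5282
scene bed min [-0.012   0.5026] max [0.0837 0.5669] mid 0.5359
y ext [0.04496525 0.40538975]
arm 0.530599334385666 0.6555810550540526 [0.11306974 0.1402611 ] 0.23853807191545662
adapter ((531.0843505859375, 303.70751953125), (103.31697082519531, 47.12017822265625), 87.6536636352539)
0 [ 0.0139 -0.0006] 68 0.05143155418269052
1 [ 0.0177 -0.0023] 48 0.05142900226667402
2 [ 0.0004 -0.0004] 61 0.0525599150781364
3 [0.0028 0.002 ] 52 0.053031577213924264
```

Request:
send_rows(steps=[[[-0.01, -0.01, -0.03], 0.0], [[-0.045, -0.045, -0.05], 0.03], [[-0.085, -0.086, -0.05], 0.07], [[-0.13, -0.13, -0.05], 0.11], [[-0.175, -0.176, -0.05], 0.15], [[-0.22, -0.222, -0.04], 0.19], [[-0.265, -0.268, -0.02], 0.23], [[-0.309, -0.314, 0.0], 0.267]], hand=0.4)

```text
clock: 1.15
position: [0.3801, -0.2317, 0.2018]
ee_rot: [-0.707, 0.708, -0.0, -0.0]
ft_force: [1.1, -0.6, -0.7]
grip_width: 0.399
```

```bash
python3 - <<'E'
from h import *
from scipy.spatial.transform import Rotation as R
o=manip.get_obs();M=R.from_quat(o['ee_rot']).as_matrix();print(o['clock'],o['position'],M.round(3).tolist(),o['ft_force'],o['grip_width'],o['joint_pos'].round(2))
T=np.eye(4);T[:3,:3]=M;T[:3,3]=o['position']
im,d=snap('wrist','w1');P=pts('wrist',d,T@np.array(manip.camera_info('wrist')['T_tool_cam']))
c=np.array([.524,-.222]);z=P[...,2]
for k in range(4):
    a=k*np.pi/2;u=np.array([np.cos(a),np.sin(a)]);v=np.array([-u[1],u[0]])
    t=(P[...,:2]-c)@u;q=(P[...,:2]-c)@v
    s=(t>.05)&(t<.15)&(abs(q)<.015)&(z>.046)&(z<.065)
    if s.sum()>10: print(k,np.polyfit(t[s],q[s],1).round(4),s.sum(),np.median(z[s]))
E
```

```text
1.15 [ 0.38005418 -0.23168356  0.20182368] [[-0.002, -1.0, 0.0], [-1.0, 0.002, -0.001], [0.001, -0.0, -1.0]] [ 1.11403941 -0.60744621 -0.68135071] 0.3989879680005422 [ 0.88 -0.05 -0.42  1.88 -0.02  1.3  -1.1 ]
1 [ 0.0036 -0.0001] 925 0.05265963448390748
2 [0.0035 0.0017] 537 0.05295254400652177
3 [0.0064 0.0002] 943 0.05272149620458633
```

View pics/w1.png

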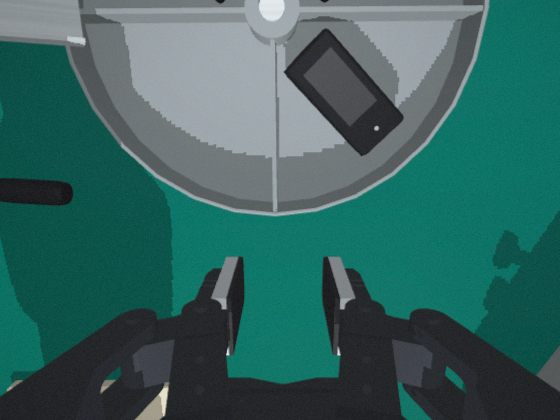

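The wrist view shows the robot-side divider at column 275, midway ahead of the fingers, with the filed adapter well to its right. I'll lower the fingers astride the divider.

Request:
send_rows(steps=[[[0.002, 0.0, 0.0], 0.0], [[0.002, 0.0, 0.03], 0.0], [[0.002, 0.0, 0.06], 0.0], [[0.002, 0.0, 0.09], 0.0], [[0.002, 0.0, 0.115], 0.0], [[0.002, 0.0, 0.14], 0.0], [[0.002, 0.0, 0.16], 0.0], [[0.002, 0.0, 0.168], 0.0]])

```text
clock: 2.2
position: [0.3783, -0.2364, 0.0333]
ee_rot: [-0.706, 0.708, 0.001, -0.0]
ft_force: [0.6, 1.0, 0.1]
grip_width: 0.403
```

```bash
python3 - <<'E'
from h import *
o=manip.get_obs();print(o['position'],o['ee_rot'].round(3),o['ft_force'])
snap('wrist','w2')
# arc rows
c=np.array([.524,-.222]);p0=np.array([.386,-.224]);r=.138
for a in range(0,52,4):
    t=np.radians(180.7-a);p=c+r*np.array([np.cos(t),np.sin(t)]);d=p-p0;print(a,'tool x',round(-d[1],4),'y',round(-d[0],4),'spin',round(np.radians(a),3))
E
```

```text
[ 0.37834742 -0.2363954   0.03330583] [-0.706  0.708  0.001 -0.   ] [0.59913519 1.02762523 0.07732093]
0 tool x -0.0003 y -0.0 spin 0.0
4 tool x -0.0099 y -0.0002 spin 0.07
8 tool x -0.0195 y -0.0011 spin 0.14
12 tool x -0.029 y -0.0027 spin 0.209
16 tool x -0.0384 y -0.0049 spin 0.279
20 tool x -0.0476 y -0.0078 spin 0.349
24 tool x -0.0566 y -0.0113 spin 0.419
28 tool x -0.0653 y -0.0154 spin 0.489
32 tool x -0.0737 y -0.0201 spin 0.559
36 tool x -0.0817 y -0.0254 spin 0.628
40 tool x -0.0894 y -0.0312 spin 0.698
44 tool x -0.0966 y -0.0376 spin 0.768
48 tool x -0.1034 y -0.0444 spin 0.838
```

View pics/w2.png

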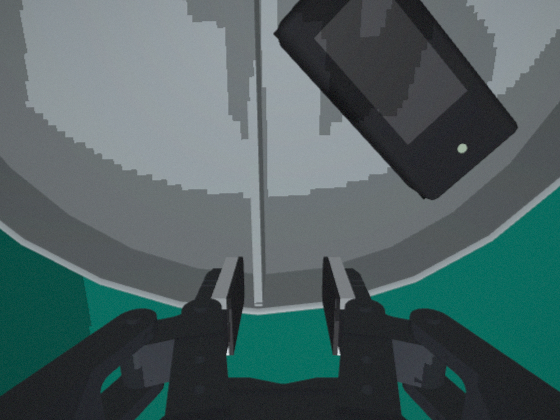

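The fingers stand astride the divider with about 12 mm of offset. I'll centre them, narrow the gap and start the arc.

```bash
python3 - <<'E'
from h import *
c=np.array([.524,-.222]);p0=np.array([.3783,-.2364]);r=.143
for a in range(0,52,4):
    t=np.radians(180.7-a);p=c+r*np.array([np.cos(t),np.sin(t)]);d=p-p0;print(a,'tool x',round(-d[1],4),'y',round(-d[0],4),'spin',round(np.radians(a),3))
E
```

```text
0 tool x -0.0127 y -0.0027 spin 0.0
4 tool x -0.0226 y -0.0029 spin 0.07
8 tool x -0.0326 y -0.0039 spin 0.14
12 tool x -0.0424 y -0.0055 spin 0.209
16 tool x -0.0521 y -0.0078 spin 0.279
20 tool x -0.0617 y -0.0107 spin 0.349
24 tool x -0.071 y -0.0144 spin 0.419
28 tool x -0.08 y -0.0186 spin 0.489
32 tool x -0.0887 y -0.0235 spin 0.559
36 tool x -0.097 y -0.029 spin 0.628
40 tool x -0.105 y -0.035 spin 0.698
44 tool x -0.1125 y -0.0416 spin 0.768
48 tool x -0.1195 y -0.0487 spin 0.838
```

Request:
send_rows(steps=[[[-0.006, -0.002, 0.0], 0.0], [[-0.012, -0.003, 0.0], 0.0], [[-0.012, -0.003, 0.0], 0.0], [[-0.012, -0.003, 0.0], 0.0], [[-0.012, -0.003, 0.0], 0.0], [[-0.012, -0.003, 0.0], 0.0], [[-0.012, -0.003, 0.0], 0.0], [[-0.012, -0.003, 0.0], 0.0]], hand=0.15)

```text
clock: 3.25
position: [0.3824, -0.2235, 0.0342]
ee_rot: [-0.707, 0.707, 0.0, -0.0]
ft_force: [-0.6, -0.1, 0.5]
grip_width: 0.145
```

Request:
send_rows(steps=[[[-0.01, 0.0, 0.0], 0.07], [[-0.02, -0.001, 0.0], 0.14], [[-0.03, -0.003, 0.0], 0.209], [[-0.0395, -0.005, 0.0], 0.279], [[-0.049, -0.008, 0.0], 0.349], [[-0.0585, -0.0115, 0.0], 0.419], [[-0.0675, -0.016, 0.0], 0.489], [[-0.076, -0.021, 0.0], 0.559]])

```text
clock: 4.25
position: [0.4035, -0.1472, 0.0342]
ee_rot: [-0.483, 0.875, -0.0, -0.0]
ft_force: [0.2, -0.2, -0.2]
grip_width: 0.153
```

```bash
cat > ang.py <<'E'
from h import *
import sys
im,d=snap('top',sys.argv[1]);P=pts('top',d);c=np.array([.524,-.222]);rr=P[...,:2]-c;R=np.hypot(rr[...,0],rr[...,1]);z=P[...,2]
m=(z>.044)&(z<.062)&(R>.06)&(R<.155)&(im.min(2)>90)
a=np.degrees(np.arctan2(rr[...,1],rr[...,0]))[m]%90
hh,e=np.histogram(a,bins=90,range=(0,90));i=hh.argmax();w=a[abs(a-e[i]-.5)<4];print('div angle mod 90',w.mean(),len(w))
dark=im.max(2)<75
mm=dark&(R<.17)&(z>.03)&(z<.06)
cs,_=cv2.findContours(mm.astype(np.uint8),0,2)
for k in cs:
    if cv2.contourArea(k)>100:
        p=P[k[:,0,1],k[:,0,0]][:,:2]*1000;r=cv2.minAreaRect(p.astype(np.float32));q=np.array(r[0])/1000-c;print('filed',np.round(r[0]),np.round(r[1]),round(r[2]),'ang',np.degrees(np.arctan2(q[1],q[0])).round(1),'r',np.hypot(*q).round(3))
o=manip.get_obs();print(o['clock'],o['position'],o['ee_rot'].round(3),o['ft_force'].round(1))
E
python3 ang.py t2
```

```text
div angle mod 90 89.3325825279029 87
filed [ 458. -285.] [105.  49.] 45 ang -136.4 r 0.091
filed [ 589. -288.] [ 48. 104.] 44 ang -45.1 r 0.093
filed [ 589. -156.] [103.  49.] 44 ang 45.5 r 0.092
4.3 [ 0.40419325 -0.14610808  0.0342623 ] [-0.483  0.876 -0.     0.   ] [0.6 1.1 0.6]
```

View pics/t2.png

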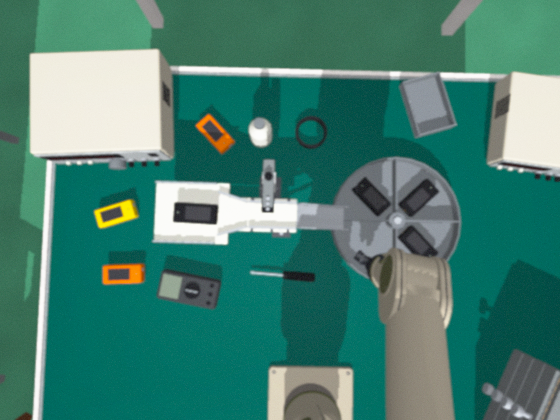

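The bin has not turned, since the divider still points toward the robot. I'll look with the wrist camera.

```bash
python3 - <<'E'
from h import *
from scipy.spatial.transform import Rotation as R
o=manip.get_obs()
im,d=snap('wrist','w3')
d2=np.load('pics/w2.npz')['d']
print(d2[250:300:6,230:340:8].round(3)); print(d[250:300:6,230:340:8].round(3))
E
```

```text
[[0.206 0.206 0.205 0.168 0.181 0.206 0.205 0.206 0.206 0.207 0.206 0.205
  0.206 0.206]
 [0.207 0.206 0.207 0.169 0.183 0.207 0.206 0.207 0.208 0.208 0.208 0.207
  0.206 0.208]
 [0.144 0.144 0.209 0.169 0.18  0.208 0.208 0.208 0.209 0.209 0.208 0.208
  0.144 0.144]
 [0.138 0.138 0.209 0.171 0.181 0.21  0.211 0.209 0.21  0.21  0.21  0.208
  0.141 0.139]
 [0.135 0.138 0.209 0.171 0.181 0.209 0.208 0.205 0.205 0.204 0.202 0.201
  0.14  0.134]
 [0.129 0.136 0.202 0.173 0.18  0.202 0.201 0.197 0.198 0.196 0.195 0.195
  0.141 0.13 ]
 [0.124 0.137 0.195 0.174 0.178 0.194 0.194 0.192 0.191 0.19  0.188 0.189
  0.14  0.125]
 [0.122 0.137 0.188 0.175 0.179 0.188 0.187 0.187 0.186 0.183 0.184 0.183
  0.141 0.119]
 [0.117 0.137 0.182 0.175 0.179 0.182 0.181 0.181 0.179 0.179 0.179 0.177
  0.139 0.117]]
[[0.207 0.208 0.208 0.206 0.207 0.207 0.207 0.207 0.207 0.209 0.204 0.207
  0.207 0.208]
 [0.208 0.208 0.208 0.151 0.149 0.209 0.208 0.208 0.209 0.149 0.149 0.209
  0.209 0.208]
 [0.209 0.211 0.209 0.144 0.144 0.21  0.21  0.209 0.21  0.144 0.144 0.21
  0.21  0.209]
 [0.211 0.147 0.147 0.139 0.138 0.212 0.211 0.21  0.209 0.138 0.138 0.147
  0.148 0.21 ]
 [0.21  0.144 0.143 0.134 0.134 0.213 0.211 0.212 0.21  0.134 0.134 0.142
  0.143 0.211]
 [0.202 0.137 0.137 0.129 0.129 0.207 0.208 0.209 0.208 0.128 0.129 0.13
  0.138 0.137]
 [0.133 0.133 0.124 0.124 0.125 0.2   0.201 0.2   0.201 0.125 0.125 0.126
  0.134 0.134]
 [0.128 0.129 0.121 0.122 0.12  0.194 0.194 0.196 0.195 0.12  0.122 0.12
  0.128 0.128]
 [0.115 0.112 0.114 0.118 0.119 0.188 0.189 0.188 0.19  0.119 0.118 0.116
  0.113 0.114]]
```

View pics/w3.png

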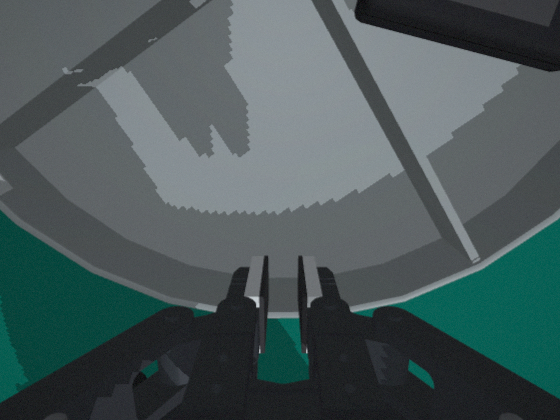

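```bash
python3 - <<'E'
from h import *
from scipy.spatial.transform import Rotation as R
d=np.load('pics/w3.npz')['d']
P=pts('wrist',d,np.array(manip.camera_info('wrist')['T_tool_cam']))
m=(d<.16)&(d>0)
for lo in np.arange(-.12,0,.01):
    s=m&(P[...,2]>lo)&(P[...,2]<=lo+.01)
    if s.sum(): print(round(lo,3),s.sum(),P[s].min(0).round(3),P[s].max(0).round(3))
o=manip.get_obs();M=R.from_quat(o['ee_rot']).as_matrix()
im,d=snap('scene','s3');W=pts('scene',d);T=(W-o['position'])@M
m=(abs(T[...,0])<.08)&(abs(T[...,1])<.06)&(T[...,2]<.0)&(T[...,2]>-.15)&(im.max(2)<120)
for lo in np.arange(-.12,0,.01):
    s=m&(T[...,2]>lo)&(T[...,2]<=lo+.01)
    if s.sum(): print('S',round(lo,3),s.sum(),T[s].min(0).round(3),T[s].max(0).round(3))
E
python3 -c "
import cv2
i=cv2.imread('pics/s3.png')[100:260,130:330]; cv2.imwrite('pics/crop_s3.png',cv2.resize(i,None,fx=3.5,fy=3.5,interpolation=2))"
```

```text
-0.12 13395 [-0.059 -0.018 -0.12 ] [ 0.06  -0.001 -0.11 ]
-0.11 11138 [-0.055 -0.017 -0.11 ] [ 0.058  0.009 -0.1  ]
-0.1 7524 [-0.049 -0.017 -0.1  ] [ 0.051  0.013 -0.09 ]
-0.09 7646 [-0.044 -0.014 -0.09 ] [ 0.045  0.014 -0.08 ]
-0.08 2270 [-0.036 -0.014 -0.08 ] [ 0.038  0.013 -0.07 ]
-0.07 1044 [-0.019 -0.011 -0.07 ] [ 0.021  0.012 -0.06 ]
-0.06 995 [-0.019 -0.012 -0.06 ] [ 0.021  0.012 -0.05 ]
-0.05 856 [-0.108 -0.043 -0.05 ] [ 0.021  0.012 -0.04 ]
-0.04 264 [-0.114 -0.044 -0.04 ] [ 0.019  0.01  -0.032]
-0.03 119 [-0.125 -0.11  -0.022] [ 0.07  -0.029 -0.02 ]
-0.02 13326 [-0.125 -0.112 -0.02 ] [ 0.12  -0.035 -0.01 ]
-0.01 2773 [-0.11  -0.115 -0.01 ] [ 0.124 -0.069 -0.   ]
S -0.12 14 [-0.058 -0.016 -0.118] [ 0.013  0.016 -0.111]
S -0.11 26 [-0.053 -0.016 -0.11 ] [ 0.018  0.016 -0.101]
S -0.1 12 [-0.049 -0.014 -0.1  ] [ 0.01   0.015 -0.091]
S -0.09 11 [-0.04  -0.012 -0.088] [-0.015  0.013 -0.081]
S -0.07 5 [-0.021 -0.01  -0.066] [ 0.007  0.004 -0.06 ]
S -0.06 14 [-0.021 -0.009 -0.059] [ 0.01   0.008 -0.051]
S -0.05 10 [-0.019 -0.01  -0.049] [ 0.01   0.012 -0.041]
S -0.04 3 [-0.012 -0.009 -0.037] [ 0.008 -0.005 -0.034]
S -0.03 11 [-0.077 -0.007 -0.024] [ 0.08   0.031 -0.02 ]
S -0.02 23 [-0.07  -0.058 -0.018] [ 0.08   0.028 -0.011]
S -0.01 31 [-0.07  -0.059 -0.009] [ 0.079  0.028 -0.   ]
```

View pics/crop_s3.png

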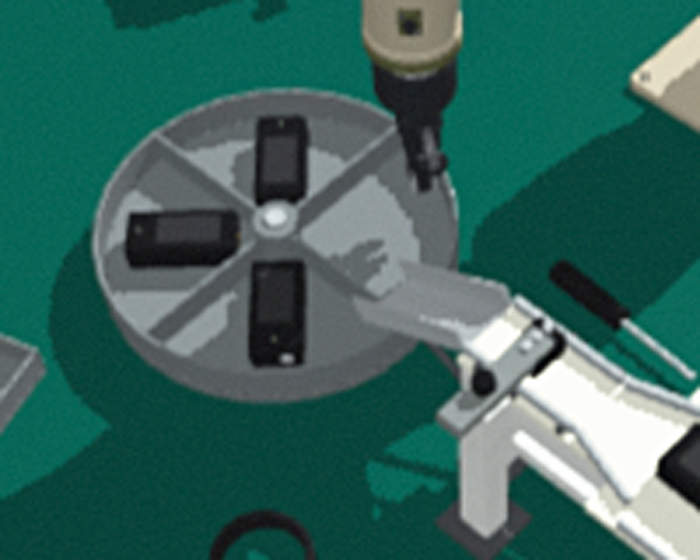

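Both the wrist and scene depth agree that the real fingertips sit about 33 mm above the reported TCP. The fingers therefore passed over the divider without touching it. I'll go back and lower by that much more.

Request:
send_rows(steps=[[[0.015, -0.002, 0.0], -0.11], [[0.031, -0.006, 0.0], -0.22], [[0.047, -0.011, 0.0], -0.33], [[0.063, -0.017, 0.0], -0.45], [[0.0776, -0.0228, 0.0], -0.559], [[0.0776, -0.0228, 0.0], -0.559], [[0.0776, -0.0228, 0.01], -0.559], [[0.0776, -0.0228, 0.01], -0.559]], hand=0.3)

```text
clock: 5.4
position: [0.381, -0.2244, 0.0232]
ee_rot: [-0.707, 0.707, 0.001, -0.0]
ft_force: [-0.3, 0.5, -0.0]
grip_width: 0.301
```

Request:
send_rows(steps=[[[0.0, 0.0, 0.008], 0.0], [[0.0, 0.0, 0.016], 0.0], [[0.0, 0.0, 0.023], 0.0], [[0.0, 0.0, 0.023], 0.0], [[0.0, 0.0, 0.023], 0.0], [[0.0, 0.0, 0.023], 0.0], [[0.0, 0.0, 0.023], 0.0], [[0.0, 0.0, 0.023], 0.0]])

```text
clock: 6.4
position: [0.3816, -0.2254, 0.0013]
ee_rot: [-0.707, 0.707, -0.0, -0.0]
ft_force: [0.9, 0.2, 0.1]
grip_width: 0.299
```

```bash
python3 - <<'E'
from h import *
o=manip.get_obs();print(o['position'],o['ee_rot'].round(3),o['ft_force'])
snap('wrist','w4')
E
```

```text
[ 0.38161389 -0.225411    0.00126307] [-0.707  0.707 -0.    -0.   ] [0.93465897 0.21736376 0.1114568 ]
```

View pics/w4.png

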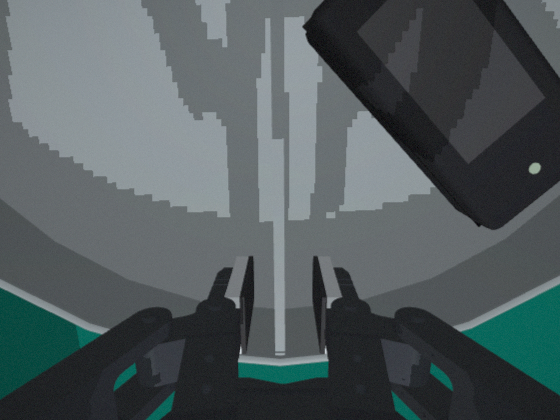

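The fingers now straddle the divider at the right depth. I'll narrow them and run the arc.

Request:
send_rows(steps=[[[0.0, 0.0, 0.0], 0.0], [[-0.006, 0.0, 0.0], 0.045], [[-0.014, -0.0005, 0.0], 0.1], [[-0.023, -0.0015, 0.0], 0.165], [[-0.033, -0.0035, 0.0], 0.235], [[-0.043, -0.006, 0.0], 0.305], [[-0.0525, -0.009, 0.0], 0.375], [[-0.062, -0.013, 0.0], 0.445]], hand=0.15)

```text
clock: 7.45
position: [0.3946, -0.1632, 0.0012]
ee_rot: [-0.533, 0.846, -0.0, -0.0]
ft_force: [1.2, -1.5, -0.3]
grip_width: 0.149
```

```bash
python3 ang.py t3; python3 - <<'E'
from h import *
snap('wrist','w5')
E
```

```text
div angle mod 90 66.97762109817332 221
filed [ 453. -249.] [76. 50.] 22 ang -159.1 r 0.076
filed [ 558. -307.] [ 49. 105.] 21 ang -68.1 r 0.091
filed [ 609. -188.] [103.  50.] 22 ang 22.0 r 0.092
7.5 [ 0.39520833 -0.16197725  0.00125206] [-0.532  0.847 -0.     0.   ] [0.9 2.2 0.1]
```

View pics/w5.png

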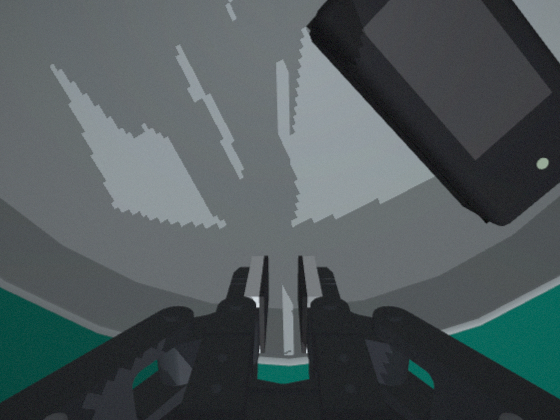

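Request:
send_rows(steps=[[[-0.0085, -0.0003, 0.0], 0.06], [[-0.0185, -0.0012, 0.0], 0.13], [[-0.028, -0.003, 0.0], 0.2], [[-0.037, -0.005, 0.0], 0.265], [[-0.045, -0.0075, 0.0], 0.325], [[-0.051, -0.0095, 0.0], 0.37], [[-0.0543, -0.0108, 0.0], 0.393], [[-0.0543, -0.0108, 0.0], 0.393]])

```text
clock: 8.55
position: [0.4277, -0.1191, 0.0011]
ee_rot: [-0.359, 0.933, 0.0, 0.0]
ft_force: [-0.2, 0.3, 0.4]
grip_width: 0.147
```

```bash
python3 ang.py t4
```

```text
div angle mod 90 44.35699432455232 181
filed [ 522. -313.] [104.  49.] 88 ang -91.1 r 0.091
filed [ 615. -223.] [ 50. 104.] 88 ang -0.4 r 0.092
8.6 [ 0.42759247 -0.11921596  0.00111976] [-0.359  0.933 -0.    -0.   ] [-0.1  0.2  0.2]
```

View pics/t4.png

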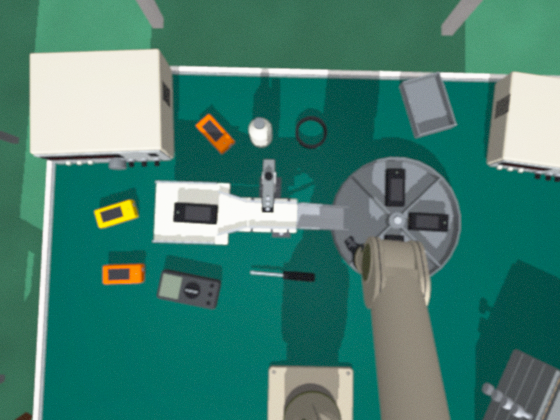

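The bin now stands at 44.4°, so the empty quarter faces the chute. I'll lift clear.

Request:
send_rows(steps=[[[0.0, 0.0, -0.03], 0.0], [[0.0, 0.0, -0.08], 0.0], [[0.0, 0.0, -0.135], 0.0], [[0.0, 0.0, -0.19], 0.0], [[0.0, 0.0, -0.24], -0.1], [[-0.02, 0.02, -0.27], -0.25], [[-0.05, 0.055, -0.27], -0.4], [[-0.085, 0.095, -0.27], -0.55]])

```text
clock: 9.6
position: [0.4273, 0.0091, 0.2715]
ee_rot: [-0.6, 0.8, -0.0, 0.0]
ft_force: [1.4, 0.3, 0.1]
grip_width: 0.15
```

```bash
python3 ang.py t5; python3 -c "
from h import *
from scipy.spatial.transform import Rotation as R
o=manip.get_obs();M=R.from_quat(o['ee_rot']).as_matrix();d=np.array([.528,.43,.27])-o['position'];print(M.round(3),(M.T@d).round(4),'spin',np.arctan2(M[1,0],M[0,0])+np.pi/2,o['joint_pos'].round(2))"
```

```text
div angle mod 90 44.40000701957628 231
filed [ 440. -237.] [107.  43.] 24 ang -169.6 r 0.085
filed [ 523. -314.] [102.  47.] 89 ang -90.6 r 0.092
filed [ 616. -222.] [105.  51.] 1 ang -0.1 r 0.092
9.65 [0.42680248 0.01689997 0.27171104] [-0.606  0.795  0.     0.001] [-0.6  7.7 -0.1]
[[-0.265 -0.964  0.001]
 [-0.964  0.265  0.001]
 [-0.002 -0.001 -1.   ]] [-0.4251  0.0117  0.0023] spin -0.26783291851487934 [ 0.5  -0.13 -0.57  1.8  -0.07  1.45 -1.9 ]
```

View pics/t5.png

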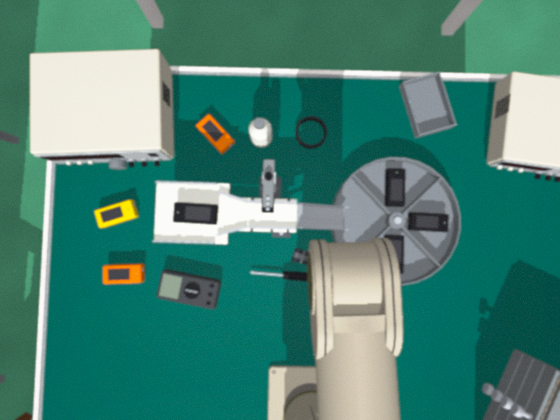

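Request:
send_rows(steps=[[[-0.05, 0.002, 0.0], -0.03], [[-0.105, 0.005, 0.0], -0.06], [[-0.16, 0.007, 0.0], -0.1], [[-0.215, 0.01, 0.0], -0.15], [[-0.27, 0.012, 0.0], -0.2], [[-0.325, 0.015, 0.0], -0.24], [[-0.38, 0.017, 0.0], -0.286], [[-0.424, 0.019, 0.0], -0.286]], hand=0.0)

```text
clock: 10.65
position: [0.5302, 0.4217, 0.2701]
ee_rot: [-0.707, 0.708, 0.0, -0.001]
ft_force: [1.1, 0.0, 0.8]
grip_width: -0.0
```

Request:
send_rows(steps=[[[0.0, 0.0, 0.0], 0.0], [[0.0, 0.0, 0.0], 0.0], [[0.0, 0.0, 0.0], 0.0], [[0.0, 0.0, 0.0], 0.0], [[0.0, 0.0, 0.0], 0.0], [[0.0, 0.0, 0.0], 0.0], [[0.0, 0.0, 0.0], 0.0], [[0.0, 0.0, 0.0], 0.0]])

```text
clock: 11.65
position: [0.5296, 0.4204, 0.2711]
ee_rot: [-0.706, 0.708, -0.0, -0.0]
ft_force: [-0.5, -0.5, 0.7]
grip_width: 0.0
```

```bash
python3 - <<'E'
from h import *
from scipy.spatial.transform import Rotation as R
o=manip.get_obs();M=R.from_quat(o['ee_rot']).as_matrix();print(o['clock'],o['position'],M.round(3).tolist(),o['joint_pos'].round(2))
T=np.eye(4);T[:3,:3]=M;T[:3,3]=o['position'];C=np.array(manip.camera_info('wrist')['T_tool_cam'])
im,d=snap('wrist','w6');W=pts('wrist',d,T@C);P=pts('wrist',d,C)
m=(d<.17)&(d>0)&(abs(P[...,1])<.02)&(abs(P[...,0])<.03);print('tip tool z',np.percentile(P[m][:,2],[90,99.5]))
s=(abs(W[...,2]-.177)<.012)&(im.max(2)<110)&(W[...,1]<.4)&(W[...,1]>.2)
if s.sum()>50: print('adapter',cv2.minAreaRect((W[s][:,:2]*1000).astype(np.float32)),np.median(W[s][:,2]))
im,d=snap('top','t6');W=pts('top',d);s=(abs(W[...,2]-.177)<.012)&(im.max(2)<110)&(W[...,1]<.37)&(W[...,1]>.2)&(abs(W[...,0]-.528)<.04)
if s.sum()>50: print('adapter',cv2.minAreaRect((W[s][:,:2]*1000).astype(np.float32)),np.median(W[s][:,2]))
im,d=snap('scene','s6')
E
```

```text
11.65 [0.52964219 0.42038975 0.27109862] [[-0.002, -1.0, -0.0], [-1.0, 0.002, -0.0], [0.0, 0.0, -1.0]] [-0.22  0.55 -0.84  1.15  0.4   1.6  -2.54]
tip tool z [-0.07052676 -0.04082322]
adapter ((527.2448120117188, 301.9925537109375), (105.61858367919922, 50.15705871582031), 87.46405029296875) 0.176904280058724
adapter ((526.727783203125, 298.4358825683594), (100.38383483886719, 46.22120666503906), 87.6078109741211) 0.17666171798375152
```

View pics/w6.png

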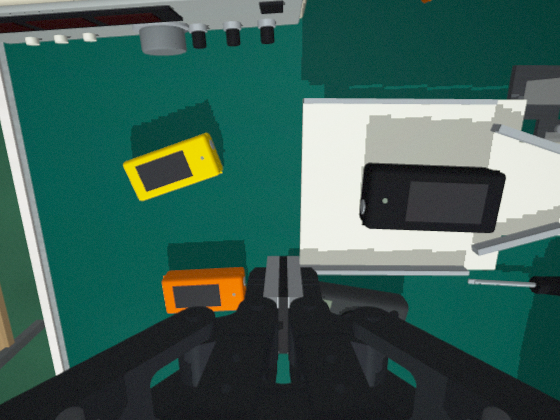

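View pics/s6.png

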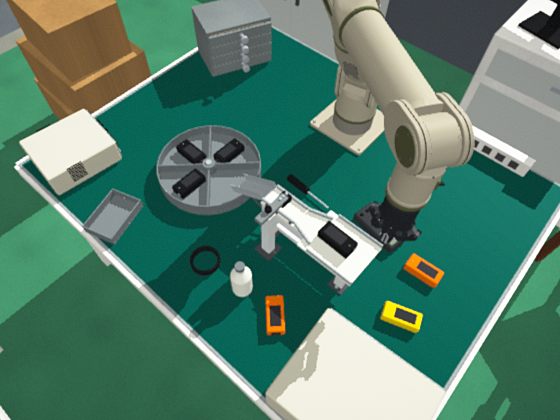

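The bin shows the empty quarter under the chute and the adapter is at (0.527, 0.302). Joint 7 is at -2.54, close to its limit, so I'll turn the tool half round, which leaves an equivalent grip.

Request:
send_rows(steps=[[[0.0, 0.0, 0.0], -0.18], [[0.0, 0.0, 0.0], -0.36], [[0.0, 0.0, 0.0], -0.54], [[0.0, 0.0, 0.0], -0.72], [[0.0, 0.0, 0.0], -0.9], [[0.0, 0.0, 0.0], -1.08], [[0.0, 0.0, 0.0], -1.26], [[0.0, 0.0, 0.0], -1.44]])

```text
clock: 12.8
position: [0.5297, 0.4204, 0.2711]
ee_rot: [0.998, -0.064, 0.0, 0.0]
ft_force: [-0.6, -0.1, 1.4]
grip_width: -0.0
```

Request:
send_rows(steps=[[[0.0, 0.0, 0.0], -0.18], [[0.0, 0.0, 0.0], -0.36], [[0.0, 0.0, 0.0], -0.54], [[0.0, 0.0, 0.0], -0.72], [[0.0, 0.0, 0.0], -0.9], [[0.0, 0.0, 0.0], -1.08], [[0.0, 0.0, 0.0], -1.26], [[0.0, 0.0, 0.0], -1.44]])

```text
clock: 13.8
position: [0.5298, 0.4204, 0.2711]
ee_rot: [0.792, 0.61, -0.0, 0.0]
ft_force: [0.3, -0.3, 0.4]
grip_width: -0.003
```

Request:
send_rows(steps=[[[0.0, 0.0, 0.01], -0.14], [[0.0, 0.0, 0.03], -0.26], [[0.0, 0.0, 0.05], -0.26], [[0.0, 0.0, 0.07], -0.26], [[0.0, 0.0, 0.09], -0.26], [[0.0, 0.0, 0.1], -0.26], [[0.0, 0.0, 0.1], -0.26], [[0.0, 0.0, 0.1], -0.26]])

```text
clock: 14.8
position: [0.5297, 0.4207, 0.1719]
ee_rot: [0.709, 0.706, 0.0, -0.0]
ft_force: [-0.2, -0.4, 0.5]
grip_width: 0.001
```

```bash
cat > tip.py <<'E'
from h import *
import sys
from scipy.spatial.transform import Rotation as R
o=manip.get_obs();M=R.from_quat(o['ee_rot']).as_matrix();print(o['clock'],o['position'].round(4),M.round(3).tolist(),o['joint_pos'].round(2),o['ft_force'].round(1))
T=np.eye(4);T[:3,:3]=M;T[:3,3]=o['position'];C=np.array(manip.camera_info('wrist')['T_tool_cam'])
im,d=snap('wrist','w'+sys.argv[1]);W=pts('wrist',d,T@C);P=pts('wrist',d,C)
m=(d<.165)&(d>0)&(abs(P[...,1])<.014)&(abs(P[...,0])<.03)
for lo in np.arange(-.07,-.015,.005):
    s=m&(P[...,2]>lo)&(P[...,2]<=lo+.005)
    if s.sum()>3: print(round(lo,3),s.sum(),P[s].min(0).round(3),P[s].max(0).round(3))
y=o['position'][1]
s=(abs(W[...,2]-.177)<.008)&(im.max(2)<110)&(W[...,1]<y-.02)&(W[...,1]>.0)&(abs(W[...,0]-.528)<.04)
if s.sum()>50: print('adapter',cv2.minAreaRect((W[s][:,:2]*1000).astype(np.float32)),np.median(W[s][:,2]),W[s][:,1].max())
E
python3 tip.py 7
```

```text
14.8 [0.5297 0.4207 0.1719] [[0.004, 1.0, 0.001], [1.0, -0.004, 0.001], [0.001, 0.001, -1.0]] [ 0.02  0.84 -1.34  1.3   0.81  1.58  0.37] [-0.2 -0.4  0.5]
-0.07 340 [-0.014 -0.013 -0.07 ] [ 0.013  0.009 -0.065]
-0.065 450 [-0.014 -0.013 -0.065] [ 0.013 -0.007 -0.06 ]
-0.06 467 [-0.014 -0.013 -0.06 ] [ 0.013 -0.007 -0.055]
-0.055 416 [-0.014 -0.013 -0.055] [ 0.013 -0.007 -0.05 ]
-0.05 375 [-0.014 -0.013 -0.05 ] [ 0.013 -0.008 -0.045]
-0.045 331 [-0.014 -0.013 -0.045] [ 0.013 -0.007 -0.04 ]
-0.04 80 [-0.012 -0.013 -0.04 ] [ 0.011 -0.008 -0.037]
adapter ((526.4027099609375, 311.7779846191406), (83.80302429199219, 49.95990753173828), 87.6809310913086) 0.17706641452119665 0.35415402977587973
```

View pics/w7.png

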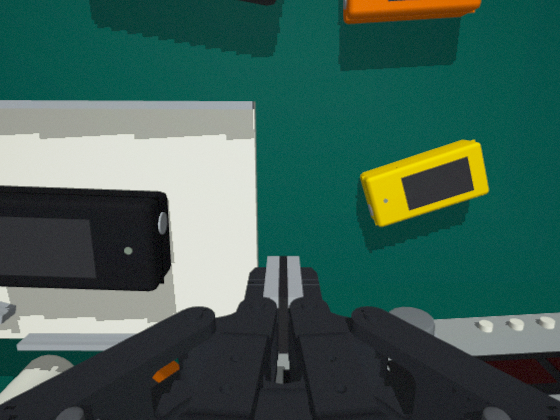

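Request:
send_rows(steps=[[[0.0, -0.002, 0.015], 0.0], [[0.0, -0.003, 0.03], 0.0], [[0.0, -0.003, 0.04], 0.0], [[0.0, -0.003, 0.043], 0.0], [[-0.01, -0.003, 0.043], 0.0], [[-0.02, -0.003, 0.043], 0.0], [[-0.03, -0.003, 0.043], 0.0], [[-0.035, -0.003, 0.043], 0.0]])

```text
clock: 15.85
position: [0.527, 0.3843, 0.1283]
ee_rot: [0.709, 0.705, 0.0, 0.0]
ft_force: [-0.5, 0.5, 0.3]
grip_width: -0.0
```

```bash
python3 tip.py 8; python3 - <<'E'
from h import *
o=manip.get_obs()
im,d=snap('scene','s8');W=pts('scene',d);p=W-o['position']
m=(abs(p[...,0])<.02)&(abs(p[...,1])<.02)&(im.max(2)<150)&(W[...,2]>.15)&(W[...,2]<.25)
if m.sum(): print('scene low tip z',np.percentile(W[m][:,2],[0,2,10]),W[m][:,1].min(),m.sum())
E
```

```text
15.85 [0.527  0.3843 0.1283] [[0.005, 1.0, 0.001], [1.0, -0.005, -0.0], [-0.0, 0.001, -1.0]] [ 0.12  0.84 -1.34  1.43  0.82  1.5   0.38] [-0.5  0.5  0.3]
-0.07 326 [-0.014 -0.013 -0.07 ] [ 0.013  0.008 -0.065]
-0.065 463 [-0.014 -0.013 -0.065] [ 0.013 -0.008 -0.06 ]
-0.06 454 [-0.014 -0.013 -0.06 ] [ 0.013 -0.007 -0.055]
-0.055 420 [-0.014 -0.013 -0.055] [ 0.013 -0.007 -0.05 ]
-0.05 386 [-0.014 -0.013 -0.05 ] [ 0.013 -0.007 -0.045]
-0.045 310 [-0.014 -0.013 -0.045] [ 0.013 -0.008 -0.04 ]
-0.04 121 [-0.03  -0.014 -0.04 ] [ 0.01  -0.006 -0.035]
-0.035 33 [-0.03  -0.014 -0.035] [-0.029 -0.003 -0.03 ]
-0.03 16 [-0.03  -0.012 -0.03 ] [-0.029 -0.005 -0.028]
adapter ((526.1796264648438, 309.88739013671875), (87.17572021484375, 50.19569778442383), 87.57139587402344) 0.17709367942377904 0.3541652319375568
scene low tip z [0.16671827 0.17124219 0.17884777] 0.36419799119623625 174
```

View pics/w8.png

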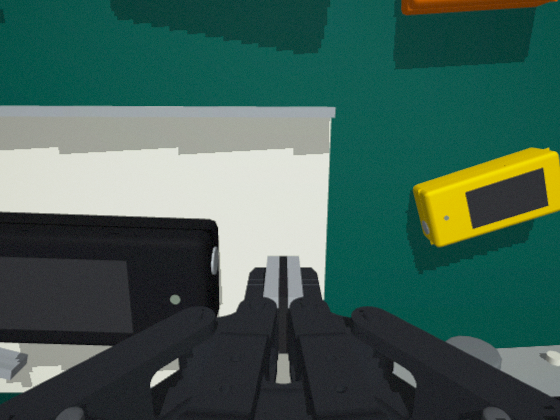

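View pics/s8.png

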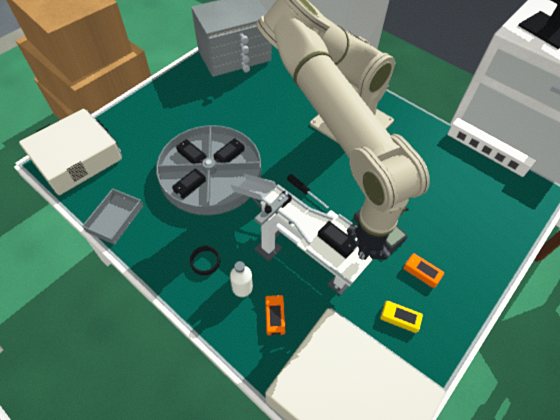

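Request:
send_rows(steps=[[[-0.009, 0.0, 0.003], 0.0], [[-0.018, 0.0, 0.003], 0.0], [[-0.029, 0.0, 0.003], 0.0], [[-0.04, 0.0, 0.003], 0.0], [[-0.05, 0.0, 0.003], 0.0], [[-0.06, 0.0, 0.003], 0.0], [[-0.068, 0.0, 0.003], 0.0], [[-0.073, 0.0, 0.003], 0.0]])

```text
clock: 16.95
position: [0.5263, 0.3119, 0.1252]
ee_rot: [0.709, 0.706, 0.0, 0.0]
ft_force: [0.5, 0.0, -0.1]
grip_width: 0.001
```

```bash
python3 tip.py 9|grep -v '^-0.0'
```

```text
16.95 [0.5263 0.3119 0.1252] [[0.004, 1.0, 0.0], [1.0, -0.004, -0.0], [-0.0, 0.0, -1.0]] [ 0.3   0.79 -1.38  1.54  0.78  1.46  0.45] [ 0.5  0.  -0.1]
adapter ((527.9977416992188, 242.5374755859375), (49.75200653076172, 98.92916107177734), 0.33885857462882996) 0.1771525639575322 0.2918660904568203
```

View pics/w9.png

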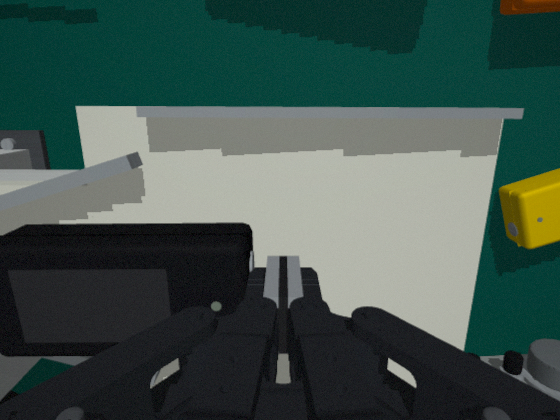

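Request:
send_rows(steps=[[[-0.009, 0.001, 0.0], 0.0], [[-0.018, 0.001, 0.0], 0.0], [[-0.028, 0.001, 0.0], 0.0], [[-0.038, 0.001, 0.0], 0.0], [[-0.048, 0.001, 0.0], 0.0], [[-0.058, 0.001, 0.0], 0.0], [[-0.066, 0.001, 0.0], 0.0], [[-0.072, 0.001, 0.0], 0.0]])

```text
clock: 18.0
position: [0.527, 0.2398, 0.1251]
ee_rot: [0.709, 0.706, -0.0, 0.0]
ft_force: [-0.4, 0.5, -0.4]
grip_width: 0.001
```

```bash
python3 tip.py 10|grep -v '^-0.0'; python3 - <<'E'
from h import *
snap('scene','s10')
E
```

```text
18.0 [0.527  0.2398 0.1251] [[0.004, 1.0, 0.0], [1.0, -0.004, -0.0], [-0.0, 0.0, -1.0]] [ 0.48  0.73 -1.41  1.63  0.73  1.42  0.56] [-0.4  0.5 -0.4]
adapter ((528.480224609375, 170.8606719970703), (50.14375305175781, 98.54385375976562), 0.9323070645332336) 0.17713865297803613 0.21977013691339686
```

View pics/s10.png

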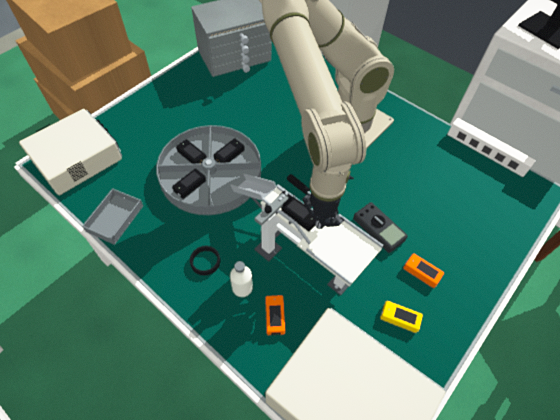

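View pics/w10.png

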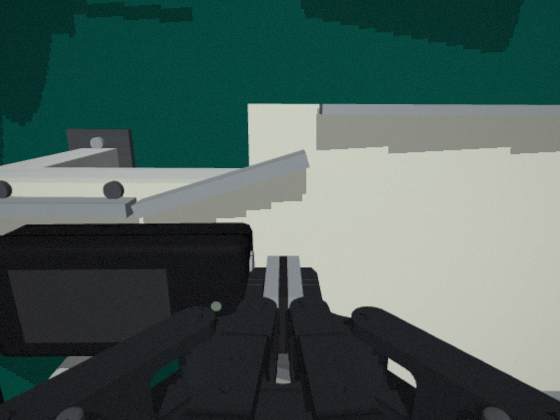

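The adapter has its nose in the guides, squared up. I'll back off a little, shift 20 mm to the robot's side and resume.

Request:
send_rows(steps=[[[0.008, 0.0, -0.002], 0.0], [[0.008, -0.01, -0.002], 0.0], [[0.008, -0.02, -0.002], 0.0], [[0.008, -0.02, -0.002], 0.0], [[0.002, -0.02, -0.002], 0.0], [[-0.004, -0.02, -0.002], 0.0], [[-0.011, -0.02, -0.002], 0.0], [[-0.018, -0.02, -0.002], 0.0]])

```text
clock: 19.1
position: [0.507, 0.2219, 0.1271]
ee_rot: [0.709, 0.706, 0.0, -0.0]
ft_force: [0.0, 2.1, -0.4]
grip_width: -0.0
```

```bash
python3 tip.py 11|grep -v '^-0.0'; python3 - <<'E'
from h import *
im,d=snap('scene','s11')
cv2.imwrite('pics/s11c.png',cv2.resize(im[140:280,220:400,::-1],None,fx=4,fy=4))
E
```

```text
19.1 [0.507  0.2219 0.1271] [[0.004, 1.0, -0.0], [1.0, -0.004, 0.0], [0.0, -0.0, -1.0]] [ 0.56  0.67 -1.43  1.7   0.68  1.38  0.59] [ 0.   2.1 -0.4]
adapter ((526.82861328125, 152.78314208984375), (45.640193939208984, 98.58135986328125), 0.5345069169998169) 0.17702686196813616 0.20186288254621448
```

View pics/s11c.png

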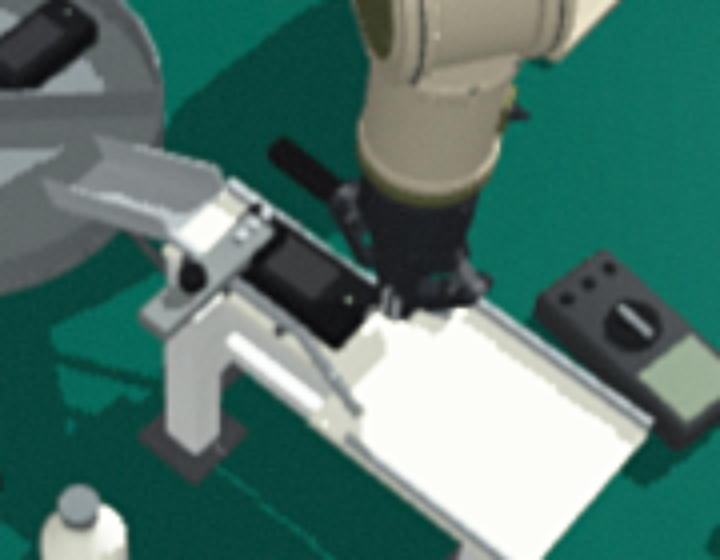

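View pics/w11.png

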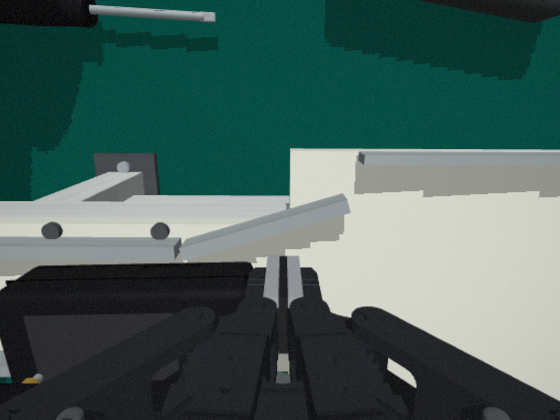

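Request:
send_rows(steps=[[[-0.005, 0.0, 0.0], 0.0], [[-0.011, 0.0, 0.0], 0.0], [[-0.017, 0.0, 0.0], 0.0], [[-0.023, 0.0, 0.0], 0.0], [[-0.029, 0.0, 0.0], 0.0], [[-0.034, 0.0, 0.0], 0.0], [[-0.038, 0.0, 0.0], 0.0], [[-0.04, 0.0, 0.0], 0.0]])

```text
clock: 20.2
position: [0.5068, 0.1822, 0.1271]
ee_rot: [0.709, 0.706, -0.0, 0.0]
ft_force: [-1.1, 0.1, -0.1]
grip_width: -0.003
```

```bash
python3 tip.py 12|grep -v '^-0.0'; python3 - <<'E'
from h import *
im,d=snap('scene','s12')
cv2.imwrite('pics/s12c.png',cv2.resize(im[140:280,220:400,::-1],None,fx=4,fy=4))
print(manip.get_obs()['joint_pos'])
E
```

```text
20.2 [0.5068 0.1822 0.1271] [[0.004, 1.0, 0.0], [1.0, -0.004, -0.0], [-0.0, 0.0, -1.0]] [ 0.66  0.63 -1.43  1.73  0.64  1.36  0.67] [-1.1  0.1 -0.1]
adapter ((528.689697265625, 113.12940216064453), (49.87941360473633, 99.11941528320312), 1.1772655248641968) 0.1770005272851736 0.16219523638199973
[ 0.65718145  0.63000898 -1.43353466  1.73432228  0.64017825  1.35840497
  0.66642731]
```

View pics/s12c.png

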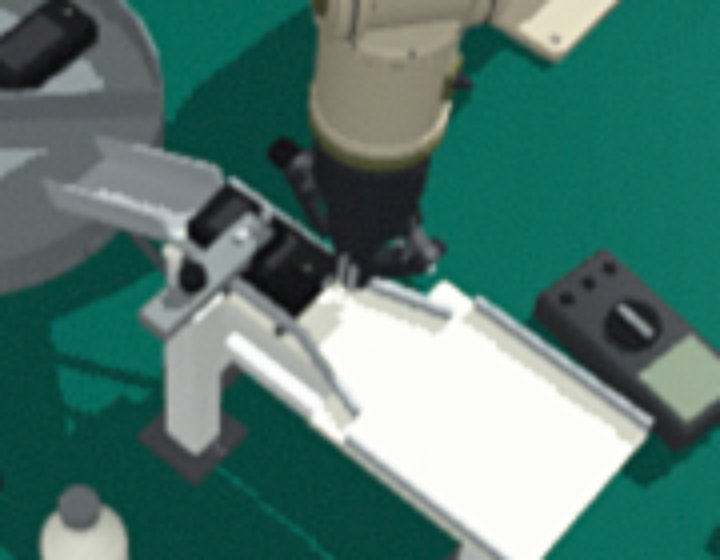

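Request:
send_rows(steps=[[[-0.005, 0.0, 0.0], 0.0], [[-0.011, 0.0, 0.0], 0.0], [[-0.018, 0.0, 0.0], 0.0], [[-0.025, 0.0, 0.0], 0.0], [[-0.032, 0.0, 0.0], 0.0], [[-0.038, 0.0, 0.0], 0.0], [[-0.043, 0.0, 0.0], 0.0], [[-0.045, 0.0, 0.0], 0.0]])

```text
clock: 21.3
position: [0.5067, 0.1371, 0.1272]
ee_rot: [0.709, 0.706, -0.0, 0.0]
ft_force: [0.0, 1.6, 0.2]
grip_width: 0.0
```

```bash
python3 tip.py 13|grep -v '^-0.0'; python3 - <<'E'
from h import *
im,d=snap('scene','s13')
cv2.imwrite('pics/s13c.png',cv2.resize(im[140:280,220:400,::-1],None,fx=4,fy=4))
print(manip.get_obs()['joint_pos'])
E
```

```text
21.3 [0.5067 0.1371 0.1272] [[0.004, 1.0, 0.0], [1.0, -0.004, -0.0], [-0.0, 0.0, -1.0]] [ 0.77  0.59 -1.44  1.77  0.6   1.33  0.76] [0.  1.6 0.2]
adapter ((528.1823120117188, 67.87322235107422), (50.07304763793945, 99.04136657714844), 0.919901430606842) 0.1770107852259997 0.11710139112293194
[ 0.77090995  0.58846188 -1.43941125  1.76823208  0.60202344  1.33437446
  0.764642  ]
```

View pics/s13c.png

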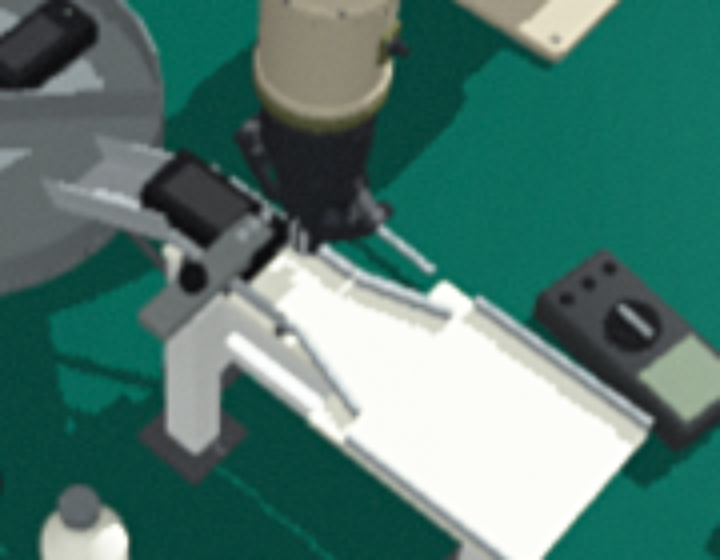

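View pics/w13.png

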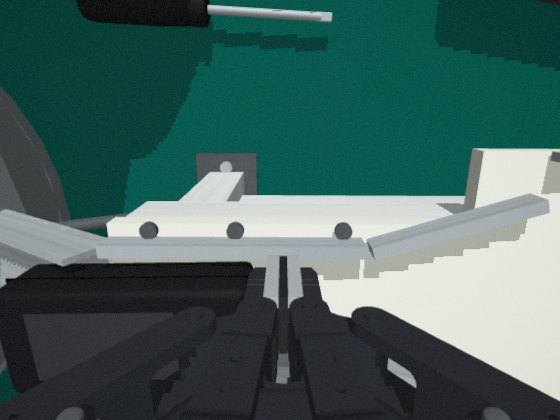

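Request:
send_rows(steps=[[[-0.005, 0.0, 0.0], 0.0], [[-0.011, 0.0, 0.0], 0.0], [[-0.018, 0.0, 0.0], 0.0], [[-0.025, 0.0, 0.0], 0.0], [[-0.031, 0.0, 0.0], 0.0], [[-0.035, 0.0, 0.0], 0.0], [[-0.037, 0.0, 0.0], 0.0], [[-0.037, 0.0, 0.0], 0.0]])

```text
clock: 22.4
position: [0.5065, 0.1004, 0.1272]
ee_rot: [0.708, 0.706, -0.0, 0.0]
ft_force: [-0.3, 0.2, 0.6]
grip_width: -0.005
```

```bash
python3 - <<'E'
from h import *
im,d=snap('scene','s14')
cv2.imwrite('pics/s14c.png',cv2.resize(im[110:270,140:340,::-1],None,fx=3.7,fy=3.7))
o=manip.get_obs();print(o['clock'],o['position'],o['ft_force'],o['joint_pos'])
E
```

```text
22.45 [0.506424   0.10055219 0.12714589] [-0.17489309  0.11868778 -0.24477414] [ 0.86108177  0.55979117 -1.4427367   1.78915627  0.57514326  1.31835263
  0.84769071]
```

View pics/s14c.png

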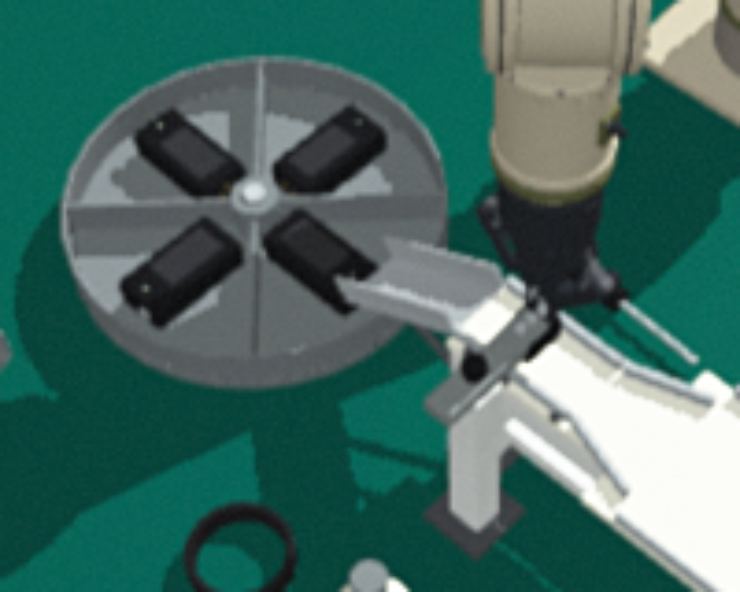

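The adapter has slid into the compartment. I'll retreat the way I came, then up.

Request:
send_rows(steps=[[[0.01, 0.0, 0.0], 0.0], [[0.03, 0.0, 0.0], 0.0], [[0.05, 0.0, 0.0], 0.0], [[0.075, 0.0, 0.0], 0.0], [[0.1, 0.0, 0.0], 0.0], [[0.11, 0.0, -0.02], 0.0], [[0.11, 0.0, -0.06], 0.0], [[0.11, 0.0, -0.1], 0.0]])

```text
clock: 23.45
position: [0.5067, 0.2109, 0.2296]
ee_rot: [0.708, 0.706, 0.0, -0.0]
ft_force: [1.8, 0.2, -0.1]
grip_width: -0.0
```

Request:
send_rows(steps=[[[0.0, 0.0, -0.03], 0.0], [[0.0, 0.0, -0.03], 0.0], [[0.0, 0.0, -0.03], 0.0], [[0.0, 0.0, -0.03], 0.0], [[0.0, 0.0, -0.03], 0.0], [[0.0, 0.0, -0.03], 0.0], [[0.0, 0.0, -0.03], 0.0], [[0.0, 0.0, -0.03], 0.0]])

```text
clock: 24.45
position: [0.5068, 0.2105, 0.2571]
ee_rot: [0.708, 0.706, -0.0, 0.0]
ft_force: [0.9, -0.8, 0.4]
grip_width: -0.005
```

```bash
python3 ang.py t15; python3 - <<'E'
from h import *
im,d=snap('scene','s15');W=pts('scene',d)
c=np.array([.524,-.222]);R=np.hypot(W[...,0]-c[0],W[...,1]-c[1])
m=(im.max(2)<90)&(R<.16)&(W[...,2]>.035)&(W[...,2]<.08)
cs,_=cv2.findContours(m.astype(np.uint8),0,2)
for k in cs:
    if cv2.contourArea(k)>100:
        mm=np.zeros(m.shape,np.uint8);cv2.drawContours(mm,[k],-1,1,-1);p=W[(mm>0)&m];r=cv2.minAreaRect((p[:,:2]*1000).astype(np.float32));print(np.round(r[0]),np.round(r[1]),round(r[2]),np.median(p[:,2]),p[:,2].max())
a=np.load('pics/scene0.npz')['im'].astype(int);df=abs(a-im).max(2)
cv2.imwrite('pics/s15c.png',cv2.resize(im[110:270,140:340,::-1],None,fx=3.7,fy=3.7))
E
```

```text
div angle mod 90 44.32212815501929 280
filed [ 433. -217.] [101.  48.] 1 ang 177.1 r 0.091
filed [ 523. -313.] [104.  47.] 88 ang -90.8 r 0.091
filed [ 525. -138.] [104.  49.] 89 ang 89.5 r 0.084
filed [ 616. -222.] [ 49. 105.] 89 ang 0.0 r 0.092
24.5 [0.50687243 0.21049265 0.25714335] [ 0.708  0.706 -0.     0.   ] [0.2 1.  0.2]
[ 619. -221.] [ 53. 106.] 90 0.0503608174436343 0.05734878137159716
[ 528. -137.] [130.  51.] 88 0.050710844267662925 0.07517346216783172
[ 527. -307.] [121.  57.] 82 0.05035369373493137 0.060046266718618124
[ 439. -217.] [114.  60.] 7 0.050598961059888925 0.06033278271232634
```

View pics/s15c.png

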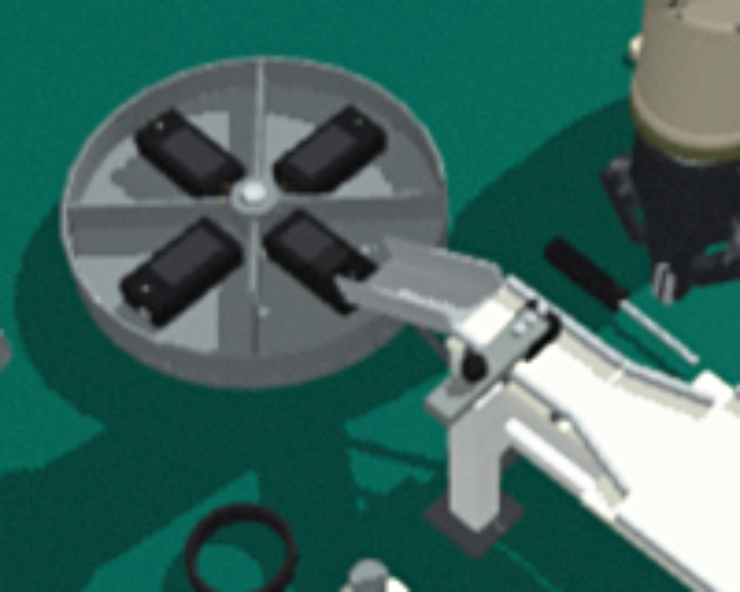

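View pics/t15.png

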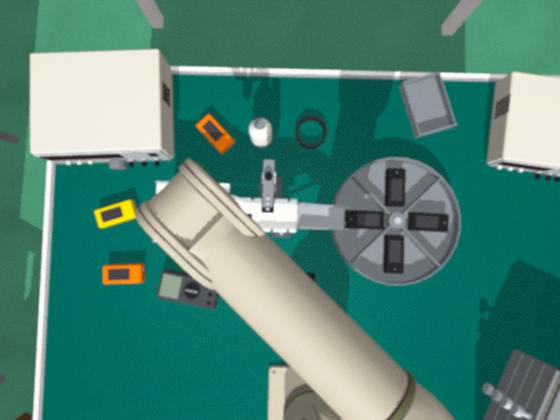

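All four adapters lie flat, one per compartment. The moved one is centred at about (0.525, -0.138), with its top at z = 0.05 m. The bin is at 44.3° and the robot is clear.

```bash
python3 -c "
from workcell import manip
print(manip.hand_in())"
```

```text
the job is handed in; nothing more can be done
None
```

I turned the bin about 46° clockwise until the empty compartment was under the chute. I then slid the adapter along the track, passing the probe arm on the robot's side. It went over the edge and slid down the chute. The job was handed in at about 24.5 s.

**Last checks (top and scene views):**
- The adapter lies flat in the formerly empty compartment, centred at about (0.525, -0.138) with its top at z = 0.05 m.
- The three filed adapters are still in their own compartments.
- The bin stayed at 44.3° after the drop.
- The bystanders in view look unmoved. I judged this by eye, and the arm hid part of the bench in the last top view.
- The wrist force read near zero at every check, with no sign of touching the probe arm. The closest passing gap was about 9 mm, worked out from measurements.

**What disagreed or failed:**
- **Fingertip height:** the real fingertips sit about 33–37 mm above the reported TCP, seen in both the wrist and scene cameras. Because of this the first attempt to turn the bin passed over the divider without touching it, and I repeated it lower.
- **Joint ranges:** joint 7 came close to its limit (-2.54 of -2.6), so I turned the tool half round. Joint 3 then ran to about -1.44 of -1.47. Neither passed its range in any reading.

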